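# Take the clamping cap off a food processor's slicing disc

### The arm

A 6-joint arm with a two-finger parallel gripper is mounted at the origin on the work surface. World frame = base frame: x ahead of the robot, y to its left, z up, the work surface at z = 0. Lengths are in mm, angles in rad, forces in N, time in s.
With the tool pointing down it reaches from about 275 to 750 mm from the base axis. Payload 10.2 kg.
Tool frame: the origin (TCP) lies between the finger pads; the fingertips stand 8 mm ahead of it and the grasp point (between the pads) lies 11 mm behind it; z points along the fingers, x is the direction in which the jaws open and shut, and the axes are right-handed (so a half turn about z gives the same grasp; the last joint's range is limited). The gripper opens to 85 mm and grips with 20 to 120 N. Pads are 22 mm wide; open, the fingers measure 114 mm over their backs; the gripper's body (76 mm by 85 mm) begins 54 mm behind the grasp point. The pads swing forward as they close: fully open they stand 13 mm farther back than shut.
Start: joints at [-0.223, 0.313, 1.498, -0, 1.331, -0.223], TCP at [525.006, -0.014, 239.294] pointing down, gripper open.
Joint ranges: [-2.94, 2.94], [-0.97, 2.17], [0.19, 2.56], [-1.23, 4.37], [0.02, 3.11], [-2.88, 2.88]. Speed limits (rad/s): [2.39, 2.39, 3.01, 3.14, 3.14, 3.14].

### API

Orientations are given as a unit quaternion [w, x, y, z].
In Python, from rig import sense, eyes, ctrl gives the robot as it stands.
- The arm moves only by the tool move_arm, never from a script. Its argument "rows" is a list that holds one entry, the list of rows, each a list of 5 numbers: the shift along the tool's x, y, z in mm, then the turn about the tool's z in units of 6 degrees (1.0 is 6 degrees), then the gripper command: -1 is shut, 1 is fully open, values between are in proportion. In form: [[[dx, dy, dz, roll, jaw], ...]]. A call has 1 to 12 rows; each row is the pose to reach, as a shift and turn from the pose measured when the call began, along the tool's axes at that moment; what a row does not reach only later rows make up. A row lasts 1/8 s, in which the tool goes at most 62.5 mm and 10.7 degrees, less where a joint would pass 70% of its speed; a pose out of reach is approached as far as the arm can. A call with a gripper value outside its range is refused whole. The fingers move at their own pace and stop on an object; "squeeze" is the grip in N (left out, the last holds). Time passes only in rows, so rows that repeat a pose let the fingers close. It gives the time, the measured TCP pose, the force and the opening at its end, in the units of the state.
- sense(): the state, without advancing time (a new reading comes with each control period).
- eyes.capture(name): name is "scene" or "side" or "wrist"; returns a dict with "color" (420x560x3 uint8, blue, green, red), "vertical_fov" (degrees; the focal length in pixels is half the picture's height over the tangent of half this angle, whatever the lens; pixels are square), "cx", "cy" (the principal point, pixels), "xyz" and "attitude" of the camera in the world. Camera axes: x right, y down, z forward; pixel columns grow to the right and rows downward; lengths in mm; the calibration is good to about 2 mm. A picture is of the moment at which its call begins. There is no depth.
- ctrl.finish_job(): hands the job in, once; it reports no verdict.
The state is a dict: "time_s": time; "joints": joint angles; "dq": joint speeds; "tau": joint torques, N m; "eef_pos": TCP position; "ee_rot": TCP orientation; "force": force on the tool from outside, world axes, zero at the start; "wrist_torque": the same for the moment, N m; "grip_width": opening from 0.0 (shut) to 1.0 (fully open).
Only numpy, scipy, OpenCV 4.12 (cv2) and the standard library are available. Lean on these libraries where they do the work, as an engineer would, in place of code of your own. Each camera call takes 0.05 s, during which the arm holds its last target. There are 200 camera calls.

### The job

The slicing disc of the food processor needs washing, so unscrew the bar-grip cap that clamps it to its hub. Nothing shows whether the cap has a right-hand or a left-hand thread: try it one way, and if it stops at once turn it the other way until it is loose, then lift it straight off. Finish while still holding the cap in the gripper, upright and still, about 5 cm clear above the hub; leave everything else on the table where it is.

Things in the scene. Friction and masses are not known exactly. Their poses are not given: they have to be found in the camera images.
- cap_grip (a point): Centre of the grip bar of the cap (black plastic, 70 g): a round hub 47 mm in diameter, 26 mm tall, with a straight bar on top, 44 mm long (this point's x), 16 mm wide (its y), 28 mm tall. This point is on the screw axis (z, up), half-way up the bar: 40 mm above the cap's lower rim, 14 mm above the hub's top face, 14 mm below the bar's top.
- cap: The same cap, origin at its lower rim. Lug thread, right-hand (loosens counter-clockwise from above) or left-hand from start to start; neither look nor start angle tells. The tightening way it stops dead within 0.08 to 0.32 rad; the loosening way it turns easily, does not climb, is free from 0.75-1.0 rad on and meets a stop at 1.3-1.6 rad: turn about 1.15 rad, then lift.
- hub_top (a point): Top of the slicing disc's plastic hub, on the screw axis, 185 mm above the table. The cap's rim seats on it, so cap_grip starts 40 mm above it; the bar then lies along this point's x within 0.12 rad. The threaded stud inside the cap is 20 mm tall; until free, its lugs hold the cap down, then the cap lifts off with only its own weight.
- processor: Food processor, fixed. Origin on the table under the bowl's axis. Base y -105 to +220 mm, x +-103, 91 tall; clear bowl 180 mm wide, 172 high, handle to y = -130; steel slicing disc 162 mm wide, top at 176, braked: neither it nor the stud turns. Motor tower 165 x 115 mm, 253 tall, near face 102 mm from the bowl's axis on the +y side.
- jar: Amber jar, 72 mm in diameter, 115 mm tall, beside the processor; origin at its underside. Leave alone.
- pusher: White food pusher, a standing cylinder 48 mm in diameter with a 66 mm flange on top, 126 mm tall, beside the processor; origin at its underside. Leave alone.
- spatula: Spatula, 240 mm long, lying flat on the table to the left; origin near its middle. Leave alone.
- grater: Spare steel disc, 156 mm in diameter, 6 mm thick, lying flat; origin at its underside. Leave alone.
- lid: The bowl's clear lid, 184 mm in diameter, with its square feed chute, 91 mm tall; origin at its underside. Leave alone.
- mug: White mug, 80 mm in diameter, 95 mm tall; origin at its underside. Leave alone.
- spice: Small jar, 48 mm in diameter, 95 mm tall; origin at its underside. Leave alone.

How it is judged (in metres and radians):
On the way, in this order (a step that is already met when the one before it is completed fails the run):
1. the cap has been turned at least 0.55 rad from where the bar lies along the processor, while still down on the hub (angle between the x axis of cap_grip and the x axis of hub_top, either way round above 0.55 rad and z of cap_grip in the frame of hub_top below 0.048 m and horizontal distance between cap_grip and hub_top below 0.006 m), for 0.05 s.
2. the cap has been lifted clear of the stud in the fingers (z of cap_grip in the frame of hub_top between 0.07 and 0.16 m and horizontal distance between cap_grip and hub_top below 0.05 m and angle between cap_grip's own z axis and vertical below 0.3 rad and contact force between the fingers and cap above 2 N and contact force between cap and processor below 0.1 N), for 0.2 s.
At the end, for the whole second after the job is handed in: The gripper holds the cap (contact force over 2 N) at rest, upright within 0.3 rad, its rim 30 to 120 mm above the hub's top and its axis within 50 mm of the hub's, touching no part of the processor (all of step 2 and linear speed of cap below 0.03 m/s and angular speed of cap below 0.3 rad/s); the arm keeps its last pose, push and grip.
It fails at once if a bystander was moved by more than 30 mm (distance of any of jar, pusher, spatula, grater, lid, mug, spice from where it was at the start of the episode above 0.03 m).
It fails at once if the cap was dropped or tipped over (angle between cap_grip's own z axis and vertical above 0.8 rad or z of cap_grip in the frame of hub_top below 0.02 m).
It also fails if it takes over 38 s, if anything falls off the work surface, if the arm or the gripper's body presses on something with over 40 N, if the wrist force passes 120 N, or if a joint passes its speed limit or range.

## Working session

There is one attempt and no reset: what is moved stays moved. The work goes in short steps, Python scripts to look and compute and a tool call to move; the robot and the scene stay as the last step left them, time stands still between calls to the robot, and variables do not carry over. Pictures are saved under pics/ and viewed, about 8 in all and at most 12, crops included, and the job is handed in when it is done.

Besides the shell and the picture viewer there is one more tool, called after "Call:" as a command line: name --argument value ..., lists and objects as JSON in quotes. move_arm: Moves the arm, as the interface text tells. Its arguments: {"type":"object","properties":{"rows":{"type":"array","items":{"type":"array","items":{"type":"array","items":{"type":"number"}}}},"squeeze":{"type":"number"}},"required":["rows"]}

```bash
mkdir -p pics
cat > h.py <<'E'
import numpy as np, cv2
from scipy.spatial.transform import Rotation as R
from rig import sense, eyes, ctrl
def rot(q): return R.from_quat([q[1],q[2],q[3],q[0]]).as_matrix()
def cap(n,f=None):
    c=eyes.capture(n)
    if f: cv2.imwrite('pics/'+f,c['color'])
    return c
def foc(c): return c['color'].shape[0]/2/np.tan(np.radians(c['vertical_fov'])/2)
def ray(c,u,v):
    d=rot(c['attitude'])@np.array([(u-c['cx'])/foc(c),(v-c['cy'])/foc(c),1]); return np.array(c['xyz']),d
def plane(c,u,v,z):
    o,d=ray(c,u,v); return o+d*(z-o[2])/d[2]
def proj(c,p):
    q=rot(c['attitude']).T@(np.array(p)-c['xyz']); return q[:2]/q[2]*foc(c)+[c['cx'],c['cy']]
E
python3 - <<'E'
from h import *
ims=[]
for n in ['scene','side','wrist']:
    c=cap(n,n+'0.png'); print(n,c['xyz'],c['attitude'],c['vertical_fov'],c['cx'],c['cy'])
print(sense())
E
```

```text
scene [1300.24707762  565.09561856 1095.19395562] [-0.16969212  0.39264272  0.8368862  -0.34155199] 43.124762549492786 279.9193498960017 205.7637954581674
side [ 150.84279817 -699.44460802  880.49067132] [-0.39180486  0.87973986 -0.24451783  0.11295024] 52.200910323659265 281.6164838107869 211.1670433313788
wrist [524.05428654  69.94282029 373.95539184] [ 1.38957829e-01  9.90298241e-01  3.29100479e-04 -8.52478055e-05] 62.71124037974539 274.0858270309198 208.16946155142728
{'time_s': 0.15, 'joints': array([-2.23407601e-01,  3.13291090e-01,  1.49823999e+00, -8.17414190e-06,
        1.33101228e+00, -2.23426236e-01]), 'dq': array([-0.00063298, -0.00227128, -0.0023883 ,  0.00059046,  0.0025419 ,
       -0.00071675]), 'tau': array([ 1.79854873e-03, -4.12368500e+01, -2.59796566e+01, -1.57318855e-04,
        3.17765021e-03, -3.62555340e-05]), 'eef_pos': array([5.24816951e+02, 2.34188672e-02, 2.38890587e+02]), 'ee_rot': array([-1.01449319e-04,  9.99999887e-01,  1.02902486e-05, -4.64417006e-04]), 'force': array([-0.49066603, -0.10656513,  0.91153269]), 'wrist_torque': array([-0.07338878,  0.00300331, -0.00317677]), 'grip_width': 1.001214682304608}
```

View pics/scene0.png

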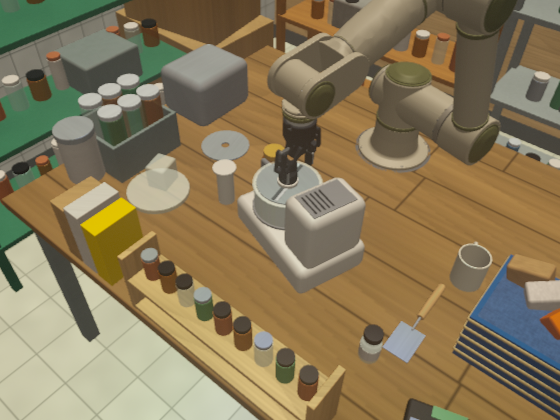

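View pics/wrist0.png

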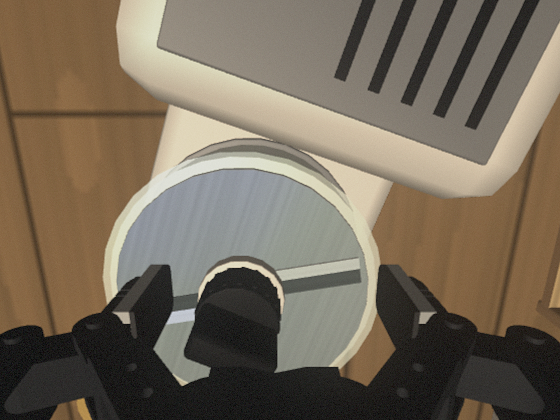

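View pics/side0.png

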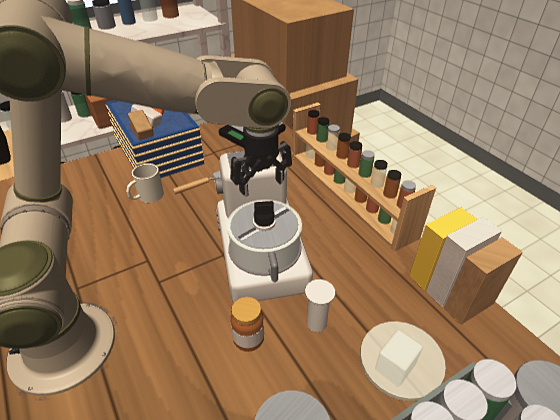

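The scene view puts the processor at about (300,215). The wrist view shows the cap's bar near (235,340), the disc around (243,275) and the tower edge running from (158,47) to (487,163). The side view shows the cap at (264,213).

Run:
```python
from h import *
w=cap('wrist'); s=cap('side')
a=plane(w,158,47,253);b=plane(w,487,163,253);d=b-a
print('tower edge',a,b,'yaw deg',np.degrees(np.arctan2(d[1],d[0])))
g=cv2.convertScaleAbs(w['color'][240:400,150:330],alpha=2.2,beta=10)
g2=cv2.convertScaleAbs(s['color'][185:285,210:320],alpha=2,beta=10)
A=cv2.resize(g,None,fx=3,fy=3); B=cv2.resize(g2,None,fx=4.8,fy=4.8)[:480]
B=cv2.resize(B,(240,int(240*B.shape[0]/B.shape[1])))
C=np.zeros((480,780,3),np.uint8);C[:,:540]=A;C[:B.shape[0],540:]=B
cv2.imwrite('pics/c1.png',C)
# side: cap dark blob
m=(s['color'].max(2)<60).astype(np.uint8);m[:195]=0;m[240:]=0;m[:,:245]=0;m[:,290:]=0
n,l,st,ce=cv2.connectedComponentsWithStats(m)
i=1+np.argmax(st[1:,4]);print(st[i],ce[i]);print(plane(s,*ce[i],185+27))
```

```text
tower edge [486.6476525   89.27188737 253.        ] [599.0322857   51.87601718 253.        ] yaw deg -18.404809798903162
[254 201  21  25 431] [263.69141531 213.08584687]
[502.53435123 -48.71716081 212.        ]
```

View pics/c1.png

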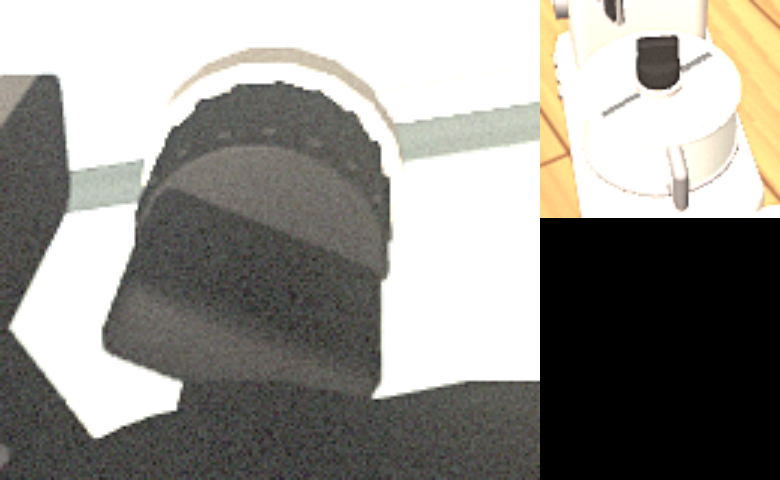

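Run:
```python
from h import *
w=cap('wrist'); f=lambda u,v,z: plane(w,150+u/3,240+v/3,z)
a=f(165,188,211);b=f(385,278,211);d=(b-a)[:2];L=np.hypot(*d);n=np.array([d[1],-d[0]])/L
print('foot edge',a,b,L,'yaw',np.degrees(np.arctan2(d[1],d[0])),'centre',(a+b)[:2]/2+8*n)
# hub-top arc
P=np.array([f(*p,211)[:2] for p in [(200,160),(260,146),(320,160),(360,195),(385,250)]])
A=np.c_[2*P,np.ones(5)];x=np.linalg.lstsq(A,(P**2).sum(1),rcond=None)[0];print('arc',x[:2],np.sqrt(x[2]+x[:2]@x[:2]))
# disc ring width: disc hub outer at z=185: rim extremes
print('rim l/r',f(137,215,188),f(392,215,188))
```

```text
foot edge [487.27944186 -29.36758556 211.        ] [526.55174713 -47.95637446 211.        ] 43.44947679730654 yaw -25.32963221139899 centre [503.49299146 -45.89287127]
arc [504.09659385 -43.46002211] 22.321409143952128
rim l/r [476.01191935 -49.61195029 188.        ] [528.27241907 -49.58916504 188.        ]
```

Call:
move_arm --rows '[[[0, 0, -45, 0, 1], [-21, 46, -45, -1.7, 1], [-21, 46, -45, -3.4, 1], [-21, 46, -45, -5.1, 1], [-21, 46, -45, -6.8, 1], [-21, 46, -45, -8.5, 1], [-21, 46, -45, -10.2, 1], [-21, 46, -45, -11, 1], [-21, 46, -45, -11, 1], [-21, 46, -45, -11, 1]]]' --squeeze 60

```text
time_s: 1.55
eef_pos: [503.9, -46.0, 284.1]
ee_rot: [-0.0, 0.839, 0.544, -0.0]
force: [0.6, -0.3, -1.3]
grip_width: 0.997
```

Run:
```python
from h import *
s=sense();print(s['joints'],s['eef_pos'],rot(s['ee_rot'])[:,0],s['force'],s['time_s'])
w=cap('wrist')
img=cv2.convertScaleAbs(w['color'],alpha=2,beta=10)
for p in [(504,-46,239)]:
    u=proj(w,p);print(u);cv2.drawMarker(img,tuple(int(x) for x in u),(0,0,255),0,12,1)
cv2.imwrite('pics/w1.png',img)
```

```text
[-3.22909356e-01  2.41384211e-01  1.47457001e+00 -3.26068493e-05
  1.42614142e+00 -1.47312091e+00] [503.92133065 -45.99285254 284.08776469] [ 4.08290019e-01  9.12852263e-01 -8.11610845e-05] [ 0.64257578 -0.32096745 -1.26189319] 1.55
[274.6091046  240.86628073]
```

View pics/w1.png

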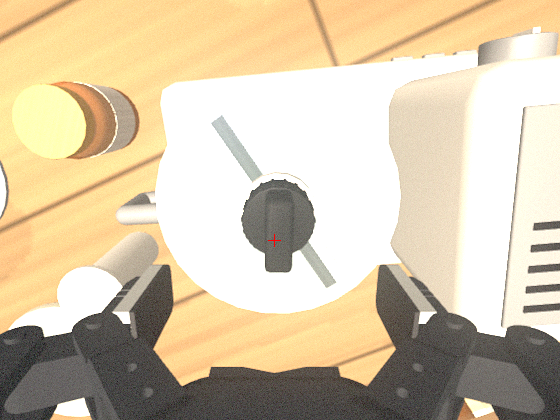

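Run:
```python
from h import *
w=cap('wrist')
R_=rot(sense()['ee_rot']);T=sense()['eef_pos']
tool=lambda p:R_.T@(p-T)
for n,p,z in [('far L',(265.5,271),239),('far R',(292,271),239)]:
    q=plane(w,*p,z);print(n,q,tool(q))
c=cv2.convertScaleAbs(w['color'][165:285,220:340],alpha=5,beta=5)
cv2.imwrite('pics/w2.png',cv2.resize(c,None,fx=5,fy=5,interpolation=cv2.INTER_CUBIC))
```

```text
far L [518.78413567 -58.31469141 239.        ] [-5.17440427 18.58547575 45.09876596]
far R [524.99197475 -44.4177063  239.        ] [10.04609025 18.58780767 45.09721287]
```

View pics/w2.png

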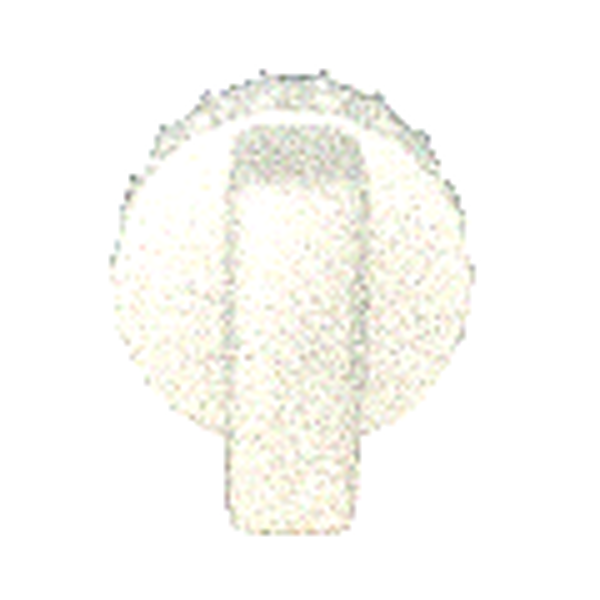

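Run:
```python
from h import *
w=cap('wrist')
S=sense();R_=rot(S['ee_rot']);T=S['eef_pos']
f=lambda u,v:R_.T@(plane(w,220+u/5,165+v/5,239)-T)
n=f(298,190);k=f(293,532);print(n,k,(n+k)/2,'roll units',np.degrees(-np.arctan2(k[0]-n[0],k[1]-n[1]))/6)
```

```text
[  2.71616957 -21.85901666  45.11510928] [ 2.33808358 18.85740611 45.09663474] [ 2.52712657 -1.50080527 45.10587201] roll units 0.08867064446666645
```

Call:
move_arm --rows '[[[2.5, -1.5, 20, 0, 1], [2.5, -1.5, 45, 0, 1], [2.5, -1.5, 60, 0, 1], [2.5, -1.5, 60, 0, 1], [2.5, -1.5, 60, 0, -1], [2.5, -1.5, 60, 0, -1], [2.5, -1.5, 60, 0, -1], [2.5, -1.5, 60, 0, -1], [2.5, -1.5, 60, 0, -1], [2.5, -1.5, 60, 0, -1]]]' --squeeze 60

```text
time_s: 2.95
eef_pos: [503.8, -43.2, 224.5]
ee_rot: [0.0, 0.839, 0.544, 0.0]
force: [-0.2, 0.5, 5.2]
grip_width: 0.172
```

Run:
```python
from h import *
s=sense();print(s)
```

```text
{'time_s': 2.95, 'joints': array([-3.17560543e-01,  2.82070168e-01,  1.57866275e+00, -1.87101869e-05,
        1.28034956e+00, -1.46859283e+00]), 'dq': array([-5.79499281e-04,  2.49405713e-05, -1.40288113e-03, -7.21049243e-04,
        2.75846351e-04,  1.78433892e-03]), 'tau': array([-4.23211295e-04, -3.69907379e+01, -2.38410830e+01, -1.10916371e-02,
       -5.00010909e-02, -2.22744921e-02]), 'eef_pos': array([503.76171724, -43.16214184, 224.54118921]), 'ee_rot': array([2.04336345e-04, 8.38910010e-01, 5.44270090e-01, 1.52962734e-04]), 'force': array([-0.24195722,  0.50609137,  5.21783967]), 'wrist_torque': array([ 0.01775559,  0.01753299, -0.08798563]), 'grip_width': 0.1717354901788335}
```

Call:
move_arm --rows '[[[0, 0, 0, -0.5, -1], [0, 0, 0, -1, -1], [0, 0, 0, -1.5, -1], [0, 0, 0, -1.5, -1]]]' --squeeze 80

```text
time_s: 3.45
eef_pos: [503.8, -43.2, 224.6]
ee_rot: [0.0, 0.794, 0.608, 0.0]
force: [0.6, 0.0, 3.8]
grip_width: 0.171
```

Run:
```python
from h import *
s=sense();print(s['joints'][5],s['wrist_torque'],s['force'],s['eef_pos'])
```

```text
-1.6252843557136407 [-0.0042901   0.03122904  0.06336365] [0.56311883 0.01929394 3.81475707] [503.79138133 -43.17064878 224.60268592]
```

No stop after 0.157 rad and the torque is tiny, so I'll continue.

Call:
move_arm --rows '[[[0, 0, 0, -0.5, -1], [0, 0, 0, -1, -1], [0, 0, 0, -1.4, -1], [0, 0, 0, -1.4, -1]]]'

```text
time_s: 3.95
eef_pos: [503.7, -43.2, 224.6]
ee_rot: [0.0, 0.747, 0.664, 0.0]
force: [-1.2, -0.4, 2.9]
grip_width: 0.171
```

Run:
```python
from h import *
s=sense();print(s['joints'][5],s['wrist_torque'],s['force'],s['eef_pos'])
```

```text
-1.770601181983763 [-0.02259881  0.08688272 -0.06837628] [-1.19672784 -0.43343761  2.92317649] [503.69864849 -43.19651763 224.57956142]
```

Call:
move_arm --rows '[[[0, 0, 0, -0.5, -1], [0, 0, 0, -1, -1], [0, 0, 0, -1.4, -1], [0, 0, 0, -1.4, -1]]]'

```text
time_s: 4.45
eef_pos: [503.7, -43.2, 224.7]
ee_rot: [0.0, 0.698, 0.716, 0.0]
force: [-1.7, 0.6, 2.5]
grip_width: 0.173
```

Run:
```python
from h import *
s=sense();print(s['joints'][5],s['wrist_torque'],s['force'],s['eef_pos'])
w=cap('wrist');cv2.imwrite('pics/w3.png',cv2.convertScaleAbs(w['color'],alpha=2.5,beta=10))
```

```text
-1.9136188432242065 [ 0.02894448  0.22346795 -1.81899465] [-1.66455344  0.59544617  2.51027135] [503.66960136 -43.24015191 224.65403933]
```

View pics/w3.png

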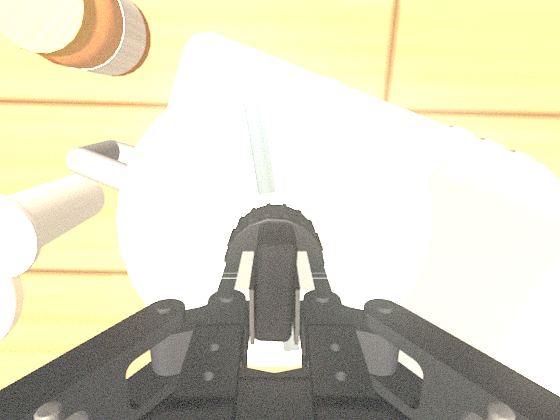

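There's a 1.8 N m stop at about 0.32–0.44 rad, so counter-clockwise is the tightening way and the thread is left-hand. Reversing to clockwise.

Call:
move_arm --rows '[[[0, 0, 0, 0.8, -1], [0, 0, 0, 1.6, -1], [0, 0, 0, 2.4, -1], [0, 0, 0, 3.2, -1], [0, 0, 0, 4, -1], [0, 0, 0, 4.8, -1], [0, 0, 0, 5.6, -1], [0, 0, 0, 6.4, -1], [0, 0, 0, 7.2, -1], [0, 0, 0, 7.2, -1]]]'

```text
time_s: 5.75
eef_pos: [503.7, -43.2, 224.6]
ee_rot: [0.0, 0.912, 0.409, 0.0]
force: [-0.2, 0.4, 2.1]
grip_width: 0.17
```

Run:
```python
from h import *
s=sense();print(s['joints'][5],s['wrist_torque'],s['force'],s['eef_pos'])
```

```text
-1.1606785608458927 [ 0.00236587 -0.01613568 -0.032857  ] [-0.19608349  0.38197765  2.09447456] [503.71636715 -43.20561897 224.57291503]
```

Call:
move_arm --rows '[[[0, 0, 0, 0.8, -1], [0, 0, 0, 1.6, -1], [0, 0, 0, 2.4, -1], [0, 0, 0, 3.2, -1], [0, 0, 0, 4, -1], [0, 0, 0, 4.8, -1], [0, 0, 0, 5.6, -1], [0, 0, 0, 6.4, -1], [0, 0, 0, 7.2, -1], [0, 0, 0, 8, -1], [0, 0, 0, 8, -1]]]'

```text
time_s: 7.12
eef_pos: [503.8, -43.2, 224.6]
ee_rot: [0.0, 1.0, 0.004, 0.0]
force: [-0.2, -0.2, 2.5]
grip_width: 0.169
```

Run:
```python
from h import *
s=sense();print(s['joints'][5],s['wrist_torque'],s['force'],s['eef_pos'],s['grip_width'])
w=cap('wrist');cv2.imwrite('pics/w4.png',cv2.convertScaleAbs(w['color'],alpha=2.5,beta=10))
```

```text
-0.32511471753997817 [-0.01204705  0.0428295  -0.04528803] [-0.17932034 -0.17013011  2.53063891] [503.7798595  -43.18791523 224.60486692] 0.16855650023384786
```

View pics/w4.png

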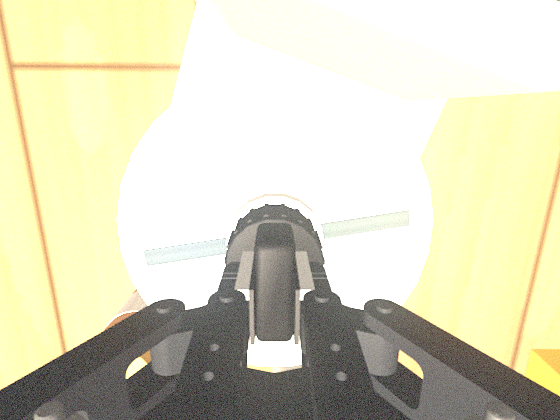

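The bar (about (277,290)) still lies along the pads and has turned 1.14 rad past the start with no torque. I'll lift gently and watch the force.

Call:
move_arm --rows '[[[0, 0, -2, 0, -1], [0, 0, -4, 0, -1], [0, 0, -6, 0, -1], [0, 0, -6, 0, -1]]]'

```text
time_s: 7.68
eef_pos: [503.8, -43.2, 230.7]
ee_rot: [0.0, 1.0, 0.004, 0.0]
force: [0.2, -0.7, -0.9]
grip_width: 0.166
```

Free: only the cap's weight shows in the force. Lifting on to 52 mm.

Call:
move_arm --rows '[[[0, 0, -5, 0, -1], [0, 0, -10, 0, -1], [0, 0, -16, 0, -1], [0, 0, -22, 0, -1], [0, 0, -28, 0, -1], [0, 0, -34, 0, -1], [0, 0, -40, 0, -1], [0, 0, -46, 0, -1], [0, 0, -46, 0, -1], [0, 0, -46, 0, -1], [0, 0, -46, 0, -1], [0, 0, -46, 0, -1]]]'

```text
time_s: 9.18
eef_pos: [503.7, -43.2, 276.6]
ee_rot: [0.0, 1.0, 0.004, 0.0]
force: [0.9, -0.4, -1.5]
grip_width: 0.172
```

Run:
```python
from h import *
s=sense();print(s['force'],s['eef_pos'],s['grip_width'],abs(s['dq']).max())
w=cap('wrist')['color'];d=cap('side')['color'][120:300,180:340]
C=np.zeros((420,560+373,3),np.uint8);C[:,:560]=cv2.convertScaleAbs(w,alpha=2);C[:,560:]=cv2.resize(d,(373,420))
cv2.imwrite('pics/w5.png',cv2.resize(C,None,fx=.85,fy=.85))
```

```text
[ 0.85856472 -0.38061831 -1.51774499] [503.71340007 -43.15283351 276.56777727] 0.17179817498231723 0.002835946891112395
```

View pics/w5.png

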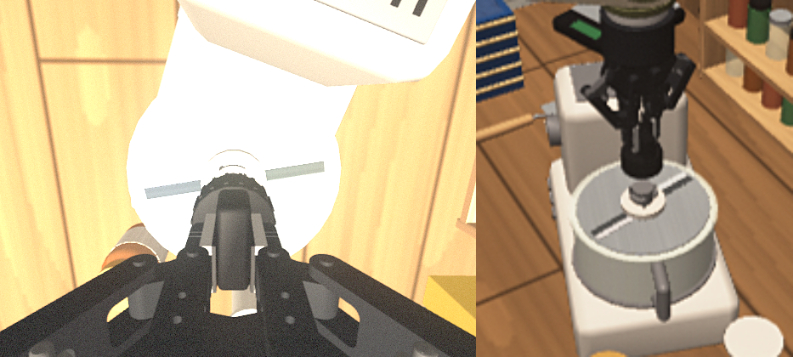

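The right-hand panel shows the cap held upright in the fingers at (641,160), with the bare stud below it at (641,192). Everything is still, so I'm handing in.

```bash
python3 -c "
from rig import ctrl
print(ctrl.finish_job())"
```

```text
the job is handed in; nothing more can be done
None
```

The cap is unscrewed and off its hub. The gripper is holding it upright and still, about 52 mm above the hub, and I handed the job in at about 9.3 s.

- **Thread direction:** I tried counter-clockwise first. It turned with almost no torque, then met a firm stop of about 1.8 N m somewhere between 0.30 and 0.44 rad of gripper turn. That is slightly past the stated 0.32 rad, probably because the grip gave a little. So the thread is left-hand.
- **Loosening:** I turned it clockwise to 1.14 rad past the starting angle with negligible torque. The first 6 mm of lift met only about 1 N, so the cap was free.
- **Last checks:** The wrist force was about 1.5 N downward, against roughly 0.7 N for the cap's weight plus sensor noise. The grip opening was unchanged at 0.17, the joints were at rest, and the side picture showed the cap upright above the bare stud.
- **Not checked:** I didn't measure the bystanders again after the job. The arm stayed above the processor the whole time and no contact showed in the forces.

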